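# Unstack dried stereo plates

## Robot

A 6-joint arm with a two-finger parallel gripper is mounted at the origin on the work surface. World frame = base frame: x ahead of the robot, y to its left, z up, the work surface at z = 0. Lengths are in m, angles in rad, forces in N, time in s.
With the tool pointing down it reaches from about 0.35 to 0.975 m from the base axis. Payload 4.9 kg.
Tool frame: the origin (TCP) lies between the finger pads; the fingertips stand 22 mm ahead of it and the grasp point (between the pads) lies 3 mm ahead of it; z points along the fingers, y is the line along which they close (so a half turn about z gives the same grasp; the last joint's range is limited). The gripper opens to 85 mm and grips with 20 to 120 N. Pads are 22 mm wide; open, the fingers measure 114 mm over their backs; the gripper's body (76 mm by 85 mm) begins 54 mm behind the grasp point. The pads swing forward as they close: fully open they stand 13 mm farther back than shut.
Start: joints at [-1.26, 0.053, 1.613, -0, 1.476, -0.119], TCP at [0.26, -0.568, 0.253] pointing down, gripper open.
Joint ranges: [-3.01, 3.01], [-1.01, 2.22], [0.06, 2.58], [-1.02, 4.17], [0.09, 2.62], [-3.14, 3.14]. Speed limits (rad/s): [2.57, 2.57, 3.14, 3.14, 3.14, 3.14].

## Interface

Orientations are given as a unit quaternion [w, x, y, z].
In Python, from plant import state, grab_frame, get_calibration, job_done, recognise, regions_of gives the robot as it stands.
- The arm moves only by the tool apply_moves, never from a script. Its argument "targets" is a list of rows, each an object with "translation": the shift along the tool's x, y, z normalised to -1 to 1, where 1 is 100 mm, a list of three; "twist": the turn about the tool's z normalised to -1 to 1, where 1 is 0.1 rad; "hand": the opening, from 0 (shut) to 1 (fully open). A call has 1 to 8 rows; each row shifts and turns the commanded pose from where the row before left it, along the tool's axes as they then stand; what a row does not reach is not made up. A row lasts 1/10 s, in which the tool goes at most 50 mm and 8.59 degrees, less where a joint would pass 70% of its speed; a pose out of reach is approached as far as the arm can. A call with a number of a shift or a turn outside -1 to 1 is refused whole. A call with a gripper value outside its range is refused whole. The fingers move at their own pace and stop on an object; the grip force is fixed at half the most. Time passes only in rows, so rows that do not move let the fingers close. It gives the time, the measured TCP pose, the force, the opening and the grip force at its end, in the units of the state.
- state(): the state, without advancing time (a new reading comes with each control period).
- grab_frame(name): name is "side" or "top" or "wrist"; returns the picture (480x640x3 uint8, red, green, blue); there is no depth.
- get_calibration(name): a dict with "camera_matrix" (3x3 intrinsics, pixels), "pose" (4x4, takes a point from camera to world coordinates). Camera axes: x right, y up, looking along -z (the intrinsics and any distortion apply to the point x, -y, -z); pixel columns grow to the right and rows downward; lengths in m; the calibration is good to about 2 mm. A picture is of the moment at which its call begins: read the wrist's pose just before it. get_calibration takes no time and is no camera call; for the wrist camera it gives the pose at the moment of the call.
- job_done(): hands the job in; it is judged then, once.
Trained networks look in the newest picture that a camera, given by its name, has taken for a name from the list of things; names that differ only in an ending like _2 or _b are one class to them, and where a whole thing is asked for, a point or a joint stands for the part that bears it (a point fixed in the world has none). Each returns a list of dicts, best first, with "score" (0 to 1); they miss things now and then, are a little off and sometimes report something else, mostly with a low value. They report only what shows in the picture. A call takes as long as a camera call. They do not tell look-alikes from the thing itself.
- recognise(camera, query): "point" ([x, y, z] in m, in world coordinates, good to about 4 mm: the middle of the surface that is visible of it).
- regions_of(camera, query): "pixels" (480x640 bool, what is visible of it).
The state is a dict: "time": time; "joint_pos": joint angles; "joint_vel": joint speeds; "joint_efforts": joint torques, N m; "tool_pos": TCP position; "tool_rot": TCP orientation; "contact_force": force on the tool from outside, world axes, zero at the start; "ft_torque": the same for the moment, N m; "gripper_width": opening from 0.0 (shut) to 1.0 (fully open); "grasp_force": force on a finger pad.
Only numpy, scipy, OpenCV 4.12 (cv2) and the standard library are available. Lean on these libraries where they do the work, as an engineer would, in place of code of your own. Each camera call takes 0.05 s, during which the arm holds its last target. There are 200 camera calls.

## Task

Unload the stacking stand: lay both glass plates flat on the drying rack, side by side and each lying squarely and evenly across its two battens, and put the wooden spacer frame from between them on the pile of spacer frames, squared up with the pile. Set the glass down, never let it drop, and leave the bottles and the jar where they stand.

Things in the scene. Friction and masses are not known exactly. Their poses are not given: they have to be found in the camera images.
- plate_top: the upper glass plate of the stack on the stand, a clear glass stereo plate 130 x 60 x 4 mm carrying two dark, nearly square pictures side by side; lies on the spacer frame and overhangs it by about 6 mm along each long edge; its origin is the centre of its underside, x along its 130 mm length, y across its 60 mm width, z up out of the picture side; weighs about 80 g
- plate_low: the lower glass plate of the stack, the same as the upper one; lies under the spacer frame, across the two short battens of the stand, and overhangs the ends of these by about 4 mm along each long edge; its origin is the centre of its underside, x along its 130 mm length, y across its 60 mm width, z up out of the picture side
- spacer: the loose plain wooden spacer frame in the stack, lying between the two plates; 130 mm long (x), 48 mm wide (y), 14 mm thick (z): two long rails 9 mm wide with a 9 mm cross bar at each end and one in the middle; origin at the centre of its underside, z up; weighs about 35 g
- pile_top: the upper of the two loose spacer frames that already form the spacer pile on the counter, lying on the lower one; the frame from the stack goes on top of it; 130 mm long (x), 48 mm wide (y), 14 mm thick (z): two long rails 9 mm wide with a 9 mm cross bar at each end and one in the middle; origin at the centre of its underside, z up; weighs about 35 g
- pile_low: the lower of the two spacer frames of the pile, lying on the counter; 130 mm long (x), 48 mm wide (y), 14 mm thick (z): two long rails 9 mm wide with a 9 mm cross bar at each end and one in the middle; origin at the centre of its underside, z up; weighs about 35 g
- rack: fixed wooden drying rack: two parallel battens 250 mm long (along its y), 12 wide, 22 high, centred at x = -45 and +45 mm, joined at the foot by cross bars 12 mm wide, 8 mm high at y = -119, 0, +119; origin at the centre of its underside. Plates lie across both battens, undersides 22 mm above the counter, fingers between the battens; two fit, for example at y = -55 and +55 mm
- stand: fixed wooden stacking stand under the stack: two battens 52 mm long (along its y), 12 wide, 22 high at x = -45 and +45 mm, joined at the foot by a bar 24 mm wide, 8 mm high; origin at the centre of its underside. Undersides above the counter: lower plate 22 mm, spacer frame 26, upper plate 40; the stack's long side runs along the stand's x
- amber_bottle: bystander: stoppered amber bottle, 60 mm across, 150 mm high, origin at the centre of its underside
- wide_bottle: bystander: clear jar-shaped bottle with a white cap, 68 mm across, 120 mm high, origin at the centre of its underside
- glass_jar: bystander: open glass jar, 90 mm across, 130 mm high, origin at the centre of its underside
There are look-alikes about, which are no part of the job. Leave any black look-alike of the pile_top alone. What is shaped like the plate_top but turquoise is not meant.

How it is judged:
By the outcome, as a careful person would: the job done as asked, in the order asked, and still so for the second after the job is handed in, with the robot touching nothing.
It also fails if it takes over 69 s, if anything falls off the work surface, if the arm or the gripper's body presses on something with over 40 N, if the wrist force passes 120 N, or if a joint passes its speed limit or range.

## Working session

There is one attempt and no reset: what is moved stays moved. The work goes in short steps, Python scripts to look and compute and a tool call to move; the robot and the scene stay as the last step left them, time stands still between calls to the robot, and variables do not carry over. Pictures are saved under pics/ and viewed, at most 10 in all, crops included, and the job is handed in when it is done.

Besides the shell and the picture viewer there is one more tool, called after "Request:" as a command line: name --argument value ..., lists and objects as JSON in quotes. apply_moves: Moves the arm, as the interface text tells. Its arguments: {"type":"object","properties":{"targets":{"type":"array"}},"required":["targets"]}

```bash
mkdir -p pics; ls; python3 - <<'E'
from plant import *
import cv2,numpy as np
for c in ["top","side"]:
    f=grab_frame(c); cv2.imwrite(f"pics/{c}0.png",f[:,:,::-1])
    k=get_calibration(c); print(c,np.round(k["camera_matrix"],1).tolist(),np.round(k["pose"],3).tolist())
    for q in ["plate_top","plate_low","spacer","pile_top","rack","stand"]:
        print(q,[(round(r["score"],2),np.round(r["point"],3).tolist()) for r in recognise(c,q)][:5])
s=state();print(s["time"],s["tool_pos"],s["tool_rot"])
E
```

```text
pics
top [[499.9, 0.0, 322.8], [0.0, 499.9, 237.8], [0.0, 0.0, 1.0]] [[0.008, 0.993, -0.121, 0.425], [-1.0, 0.007, -0.006, -0.017], [-0.005, 0.121, 0.993, 1.36], [0.0, 0.0, 0.0, 1.0]]
plate_top [(0.87, [0.371, -0.091, 0.003]), (0.67, [0.516, -0.283, 0.028]), (0.65, [0.553, -0.004, 0.045])]
plate_low []
spacer []
pile_top [(0.81, [0.531, -0.439, 0.013]), (0.73, [0.518, -0.282, 0.03])]
rack [(0.82, [0.5, 0.293, 0.024])]
stand []
side [[464.3, 0.0, 312.4], [0.0, 464.3, 241.5], [0.0, 0.0, 1.0]] [[0.983, 0.134, -0.127, 0.459], [-0.185, 0.688, -0.702, -0.718], [-0.006, 0.714, 0.7, 0.757], [0.0, 0.0, 0.0, 1.0]]
plate_top [(0.73, [0.374, -0.094, 0.005]), (0.61, [0.548, -0.014, 0.047])]
plate_low [(0.78, [0.538, -0.03, 0.027])]
spacer []
pile_top [(0.97, [0.517, -0.288, 0.025]), (0.43, [0.505, -0.294, 0.01])]
rack [(0.98, [0.492, 0.282, 0.021])]
stand []
0.7 [ 0.26041612 -0.56815927  0.25330889] [1.65232970e-05 9.76998081e-01 2.13248095e-01 5.94323139e-06]
```

View pics/top0.png

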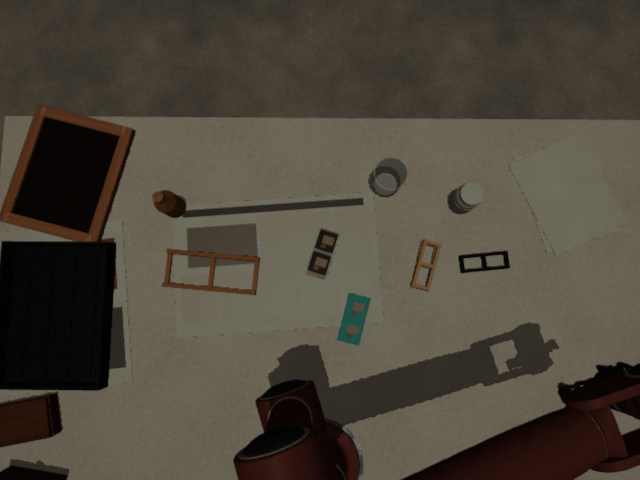

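View pics/side0.png

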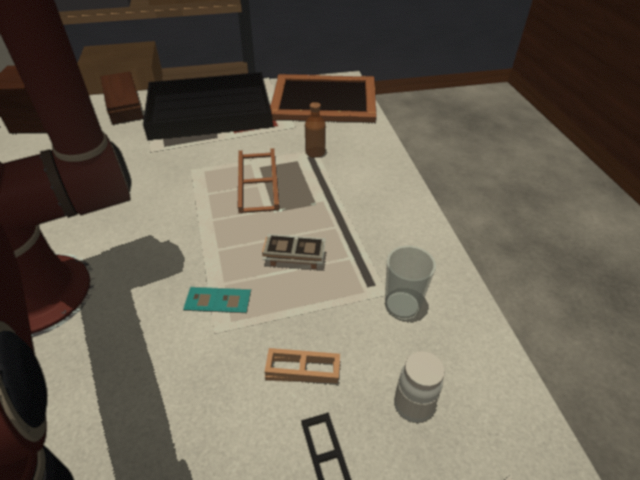

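The top view shows the stack at (322,253), the rack at (212,271) and the wooden pile at (426,265). The look-alikes are a black frame at (484,261) and a turquoise plate at (354,318). The clear plate with dark pictures and the wood-coloured pile fit the description. I'll confirm both in one crop.

```bash
cat > h.py <<'E'
from plant import *
import cv2,numpy as np
from scipy.spatial.transform import Rotation as R
def tool():
    s=state(); q=np.array(s["tool_rot"]); r=R.from_quat(q[[1,2,3,0]])
    return np.array(s["tool_pos"]),r
def toplane(px,cam,z):
    k=get_calibration(cam);K=np.array(k["camera_matrix"]);P=np.array(k["pose"])
    px=np.atleast_2d(px).astype(float)
    d=np.c_[(px[:,0]-K[0,2])/K[0,0],-(px[:,1]-K[1,2])/K[1,1],-np.ones(len(px))]@P[:3,:3].T
    return (P[:3,3]+d*((z-P[2,3])/d[:,2])[:,None])[:,:2]
def rect(cam,q,z,near,n=0):
    best=None
    for r in regions_of(cam,q):
        m=r["pixels"].astype(np.uint8)
        c=max(cv2.findContours(m,cv2.RETR_EXTERNAL,cv2.CHAIN_APPROX_NONE)[0],key=cv2.contourArea)[:,0]
        w=toplane(c+0.0,cam,z)
        (cx,cy),(a,b),t=cv2.minAreaRect((w*1000).astype(np.float32))
        if a<b: a,b,t=b,a,t+90
        t=(t+90)%180-90
        print(q,round(r["score"],2),"c",round(cx,1),round(cy,1),"size",round(a,1),round(b,1),"yaw",round(t,2), "px",c.mean(0).round())
def go(x,y,z,yaw,n=0):
    """rows to reach x,y,z (m), tool x axis at yaw deg"""
    p,r=tool(); M=r.as_matrix(); cur=np.arctan2(M[1,0],M[0,0])
    dy=(np.radians(yaw)-cur+np.pi/2)%np.pi-np.pi/2
    d=np.array([x,y,z])-p
    n=n or int(max(1,np.ceil(np.linalg.norm(d)/.045),np.ceil(abs(dy)/.1-.01)))
    for i in range(n):
        a=cur+dy*i/n
        t=R.from_euler('zx',[a,np.pi]).as_matrix().T@d/n if False else np.array([[np.cos(a),np.sin(a),0],[np.sin(a),-np.cos(a),0],[0,0,-1]]).T@d/n
        print('{"translation":%s,"twist":%.3f}'%(np.round(t*10,3).tolist(),-dy/n*10))
    print("total tool shift mm",np.round(M.T@d*1000,1),"tilt z",M[:,2].round(4),"curyaw",np.degrees(cur).round(2))
E
python3 - <<'E'
from h import *
im=cv2.imread("pics/top0.png")[215:355,295:520]
cv2.imwrite("pics/crop0.png",cv2.resize(im,None,fx=3.5,fy=3.5,interpolation=cv2.INTER_CUBIC))
p,r=tool();P=np.array(get_calibration("wrist")["pose"])
print((r.inv().apply(P[:3,3]-p)).round(3),(r.as_matrix().T@P[:3,:3]).round(2).tolist())
for c in ["top","side"]:
    grab_frame(c)
    rect(c,"plate_top",.044,0);rect(c,"pile_top",.028,0);rect(c,"rack",.022,0)
go(0.50,-0.26,0.25,-15)
E
```

```text
[ 0.076 -0.    -0.121] [[-0.0, 0.96, 0.29], [1.0, 0.0, -0.0], [-0.0, 0.29, -0.96]]
plate_top 0.98 c 550.7 -7.5 size 131.5 62.8 yaw -16.02 px [322. 251.]
plate_top 0.94 c 376.5 -89.5 size 127.2 59.4 yaw -14.29 px [353. 318.]
pile_top 0.76 c 528.8 -436.7 size 137.3 50.8 yaw -84.99 px [483. 261.]
pile_top 0.61 c 519.2 -283.7 size 134.8 53.2 yaw -15.73 px [426. 264.]
rack 0.64 c 497.1 291.1 size 252.1 102.1 yaw 85.3 px [211. 271.]
plate_top 0.85 c 548.5 -9.0 size 130.4 66.3 yaw -17.86 px [295. 246.]
plate_top 0.68 c 377.8 -125.8 size 127.3 63.1 yaw -14.01 px [217. 300.]
pile_top 0.73 c 517.3 -286.3 size 130.4 57.0 yaw -16.61 px [302. 365.]
pile_top 0.68 c 525.9 -437.1 size 108.9 48.5 yaw -83.43 px [326. 451.]
rack 0.82 c 492.7 282.5 size 281.9 106.9 yaw 84.71 px [257. 181.]
{"translation":[0.385, -0.2, 0.004],"twist":0.768}
{"translation":[0.368, -0.229, 0.004],"twist":0.768}
{"translation":[0.349, -0.257, 0.004],"twist":0.768}
{"translation":[0.329, -0.283, 0.004],"twist":0.768}
{"translation":[0.306, -0.307, 0.004],"twist":0.768}
{"translation":[0.282, -0.33, 0.004],"twist":0.768}
{"translation":[0.255, -0.351, 0.004],"twist":0.768}
{"translation":[0.228, -0.369, 0.004],"twist":0.768}
{"translation":[0.199, -0.385, 0.004],"twist":0.768}
total tool shift mm [ 346.2 -180.3    3.3] tilt z [ 0.  0. -1.] curyaw 24.63
```

View pics/crop0.png

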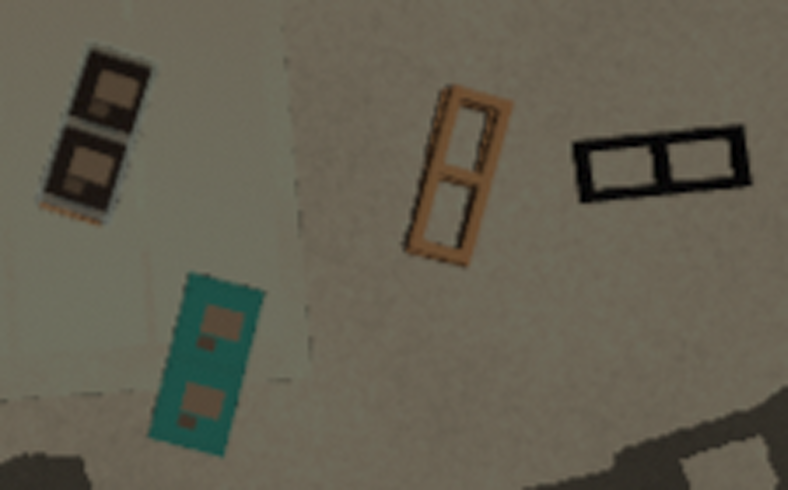

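The crop confirms it: clear plate with dark pictures at the left, wooden pile in the middle, and the turquoise plate and black frame are decoys. I'll pass over the pile first and measure it with the wrist camera.

Request:
apply_moves --targets '[{"translation": [0.43,-0.23,0],"twist": 0.86,"hand": 1},{"translation": [0.41,-0.26,0],"twist": 0.86,"hand": 1},{"translation": [0.39,-0.29,0],"twist": 0.86,"hand": 1},{"translation": [0.36,-0.33,0],"twist": 0.86,"hand": 1},{"translation": [0.33,-0.36,0],"twist": 0.86,"hand": 1},{"translation": [0.3,-0.38,0],"twist": 0.86,"hand": 1},{"translation": [0.27,-0.4,0],"twist": 0.86,"hand": 1},{"translation": [0.24,-0.42,0],"twist": 0.86,"hand": 1}]'

```text
time: 1.9
tool_pos: [0.5019, -0.2611, 0.2536]
tool_rot: [0.0, 0.991, -0.131, 0.0]
contact_force: [0.9, -0.2, 0.5]
gripper_width: 1.0
grasp_force: 0.0
```

Request:
apply_moves --targets '[{"translation": [0,0,0],"twist": 0,"hand": 1},{"translation": [0,0,0],"twist": 0,"hand": 1}]'

```text
time: 2.1
tool_pos: [0.5013, -0.2621, 0.2533]
tool_rot: [0.0, 0.992, -0.127, -0.0]
contact_force: [-0.8, 0.3, -0.8]
gripper_width: 1.0
grasp_force: 0.0
```

```bash
python3 - <<'E'
from h import *
f=grab_frame("wrist"); cv2.imwrite("pics/w1.png",f[:,:,::-1])
rect("wrist","pile_top",.028,0)
print(state()["time"],state()["tool_pos"])
go(0.55,-0.008,0.23,-16)
E
```

```text
pile_top 0.83 c 518.1 -284.4 size 130.1 48.0 yaw -16.34 px [335. 177.]
pile_top 0.62 c 530.3 -434.7 size 129.2 48.8 yaw -84.26 px [482. 129.]
2.2 [ 0.50044576 -0.26354971  0.25328053]
{"translation":[-0.029, -0.433, 0.039],"twist":0.035}
{"translation":[-0.031, -0.433, 0.039],"twist":0.035}
{"translation":[-0.032, -0.433, 0.039],"twist":0.035}
{"translation":[-0.034, -0.433, 0.039],"twist":0.035}
{"translation":[-0.035, -0.432, 0.039],"twist":0.035}
{"translation":[-0.037, -0.432, 0.039],"twist":0.035}
total tool shift mm [ -17.4 -259.7   23.2] tilt z [-3.e-04 -3.e-04 -1.e+00] curyaw -14.81
```

View pics/w1.png

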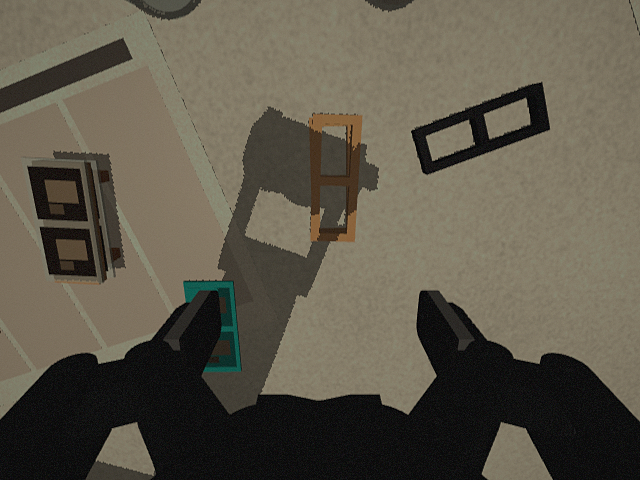

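The wrist view shows the wooden pile at (335,177), its mask measuring 130 x 48 mm, with the black frame at (482,129) and the stack at left. On to the stack.

Request:
apply_moves --targets '[{"translation": [-0.03,-0.43,0.04],"twist": 0.03,"hand": 1},{"translation": [-0.03,-0.43,0.04],"twist": 0.03,"hand": 1},{"translation": [-0.03,-0.43,0.04],"twist": 0.03,"hand": 1},{"translation": [-0.04,-0.43,0.04],"twist": 0.03,"hand": 1},{"translation": [-0.04,-0.43,0.04],"twist": 0.03,"hand": 1},{"translation": [-0.04,-0.43,0.04],"twist": 0.03,"hand": 1},{"translation": [0,0,0],"twist": 0,"hand": 1},{"translation": [0,0,0],"twist": 0,"hand": 1}]'

```text
time: 3.0
tool_pos: [0.5482, -0.0093, 0.2292]
tool_rot: [0.0, 0.99, -0.138, -0.0]
contact_force: [-0.8, 0.0, -0.2]
gripper_width: 0.999
grasp_force: 0.0
```

```bash
python3 - <<'E'
from h import *
f=grab_frame("wrist"); cv2.imwrite("pics/w2.png",f[:,:,::-1])
rect("wrist","plate_top",.044,0);rect("wrist","spacer",.040,0);rect("wrist","plate_low",.026,0);rect("wrist","stand",.022,0)
print(state()["time"],state()["tool_pos"])
go(0.50,0.29,0.25,-5)
E
```

```text
plate_top 0.8 c 549.2 -7.4 size 130.4 60.1 yaw -17.67 px [316. 207.]
plate_top 0.59 c 403.0 -82.8 size 116.0 53.7 yaw -15.79 px [420. 315.]
3.25 [ 0.54837274 -0.01004762  0.22950438]
{"translation":[-0.184, -0.393, -0.029],"twist":-0.273}
{"translation":[-0.174, -0.398, -0.029],"twist":-0.273}
{"translation":[-0.163, -0.403, -0.029],"twist":-0.273}
{"translation":[-0.152, -0.407, -0.029],"twist":-0.273}
{"translation":[-0.14, -0.411, -0.029],"twist":-0.273}
{"translation":[-0.129, -0.415, -0.029],"twist":-0.273}
{"translation":[-0.118, -0.418, -0.029],"twist":-0.273}
total tool shift mm [-129.  -275.2  -20.6] tilt z [ 3.e-04 -3.e-04 -1.e+00] curyaw -15.97
```

View pics/w2.png

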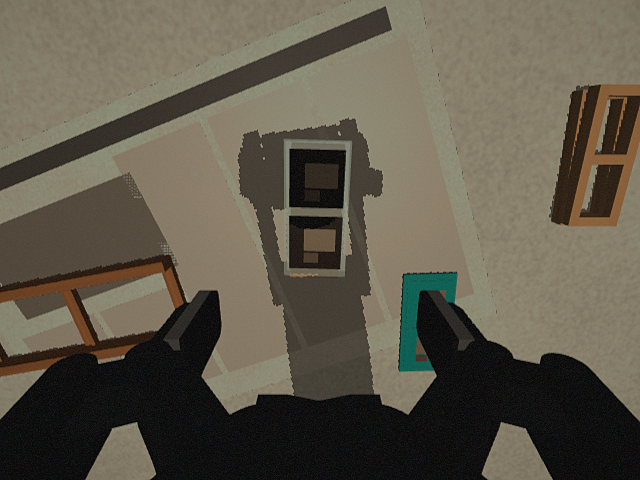

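The plate stands at (316,207) in the wrist view, its mask 130.4 x 60.1 mm at yaw -17.7°. Before lifting it, one look at the rack.

Request:
apply_moves --targets '[{"translation": [-0.24,-0.38,-0.06],"twist": -0.27,"hand": 1},{"translation": [-0.24,-0.4,-0.06],"twist": -0.27,"hand": 1},{"translation": [-0.2,-0.4,-0.06],"twist": -0.27,"hand": 1},{"translation": [-0.2,-0.41,-0.06],"twist": -0.27,"hand": 1},{"translation": [-0.2,-0.41,-0.06],"twist": -0.27,"hand": 1},{"translation": [-0.18,-0.41,-0.06],"twist": -0.27,"hand": 1},{"translation": [-0.17,-0.42,-0.06],"twist": -0.27,"hand": 1},{"translation": [0,0,0],"twist": 0,"hand": 1}]'

```text
time: 4.05
tool_pos: [0.4621, 0.3009, 0.2727]
tool_rot: [-0.001, 0.999, -0.041, 0.001]
contact_force: [0.7, -0.8, 0.2]
gripper_width: 0.998
grasp_force: 0.0
```

```bash
python3 - <<'E'
from h import *
f=grab_frame("wrist"); cv2.imwrite("pics/w3.png",f[:,:,::-1])
rect("wrist","rack",.022,0)
print(state()["time"],state()["tool_pos"])
go(0.5492,-0.0074,0.12,-17.67)
E
```

```text
rack 0.66 c 497.5 290.5 size 249.3 100.6 yaw 85.04 px [323. 164.]
4.15 [0.46302425 0.29746204 0.27146776]
{"translation":[0.14, 0.37, 0.189],"twist":0.277}
{"translation":[0.15, 0.366, 0.189],"twist":0.277}
{"translation":[0.161, 0.362, 0.189],"twist":0.277}
{"translation":[0.171, 0.357, 0.189],"twist":0.277}
{"translation":[0.18, 0.353, 0.189],"twist":0.277}
{"translation":[0.19, 0.347, 0.189],"twist":0.277}
{"translation":[0.2, 0.342, 0.189],"twist":0.277}
{"translation":[0.209, 0.336, 0.189],"twist":0.277}
total tool shift mm [112.1 296.2 151.6] tilt z [ 4.e-04 -4.e-04 -1.e+00] curyaw -4.95
```

View pics/w3.png

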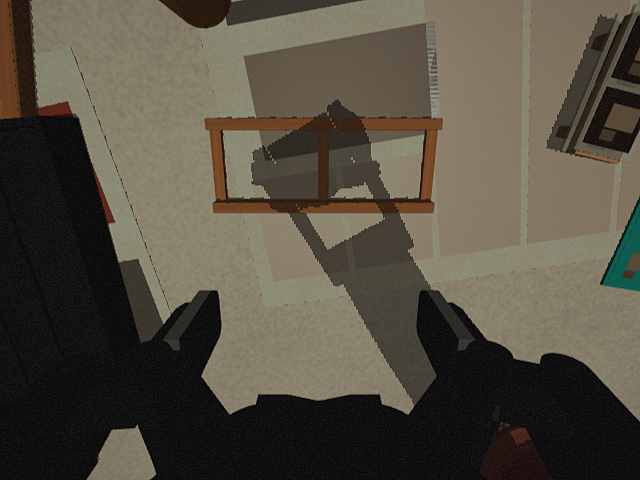

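The rack stands at (323,164), with no obstruction nearby; it is centred at (497.5, 290.5) mm, yaw -5°. Moving back over the stack.

Request:
apply_moves --targets '[{"translation": [0.14,0.37,0.19],"twist": 0.28,"hand": 1},{"translation": [0.15,0.37,0.19],"twist": 0.28,"hand": 1},{"translation": [0.16,0.36,0.19],"twist": 0.28,"hand": 1},{"translation": [0.17,0.36,0.19],"twist": 0.28,"hand": 1},{"translation": [0.18,0.35,0.19],"twist": 0.28,"hand": 1},{"translation": [0.19,0.35,0.19],"twist": 0.28,"hand": 1},{"translation": [0.2,0.34,0.19],"twist": 0.27,"hand": 1},{"translation": [0.21,0.34,0.19],"twist": 0.27,"hand": 1}]'

```text
time: 4.95
tool_pos: [0.5482, -0.0119, 0.1185]
tool_rot: [0.0, 0.988, -0.156, 0.0]
contact_force: [1.1, 0.6, 0.3]
gripper_width: 1.001
grasp_force: 0.0
```

Request:
apply_moves --targets '[{"translation": [0,0,0],"twist": 0,"hand": 1},{"translation": [0,0,0],"twist": 0,"hand": 1}]'

```text
time: 5.15
tool_pos: [0.5477, -0.0105, 0.1184]
tool_rot: [-0.0, 0.988, -0.156, -0.001]
contact_force: [0.6, 1.3, 0.5]
gripper_width: 1.002
grasp_force: 0.0
```

```bash
python3 - <<'E'
from h import *
K=np.array(get_calibration("wrist")["camera_matrix"]);print(K.round(1).tolist())
# finger tip: camera at (76,0,-121), inner faces +-42.5 at cols 218,418 rows 291 (top) 
Zc=85*K[0,0]/200; v=(291-K[1,2])/K[1,1]
c=np.array([0,-v*Zc,-Zc]);T=np.array([[0,.96,.29],[1,0,0],[0,.29,-.96]])
print("tip in tool mm",T@c+[76,0,-121])
grab_frame("wrist");rect("wrist","plate_top",.044,0)
print([(r["score"],np.round(r["point"],4)) for r in recognise("wrist","plate_top")])
print(state()["time"],state()["tool_pos"])
go(0.5492,-0.0074,0.0495,-17.67)
E
```

```text
[[337.3, 0.0, 318.4], [0.0, 337.3, 231.0], [0.0, 0.0, 1.0]]
tip in tool mm [9.94891189 0.         9.223705  ]
plate_top 0.87 c 549.8 -4.1 size 132.1 61.6 yaw -17.26 px [312. 242.]
plate_top 0.66 c 456.0 -103.0 size 24.9 22.2 yaw 74.29 px [499. 333.]
[(0.92, array([ 0.5574, -0.0036,  0.0401])), (0.56, array([ 0.4211, -0.1226,  0.0043]))]
5.3 [ 0.54857779 -0.00806238  0.12006489]
{"translation":[0.002, -0.004, 0.353],"twist":-0.004}
{"translation":[0.002, -0.004, 0.353],"twist":-0.004}
total tool shift mm [ 0.3 -0.8 70.6] tilt z [ 0.0012 -0.     -1.    ] curyaw -17.72
```

```bash
cat >> h.py <<'E'
def rel(cam,q,h,n=3):
    """rect centre in tool xy (mm), yaw rel (deg), from tcp height-above-plane h (m); free of pose noise"""
    K=np.array(get_calibration("wrist")["camera_matrix"])
    s=np.sin(np.arctan2(.29,.957));c=np.cos(np.arctan2(.29,.957))
    T=np.array([[0,c,s],[1,0,0],[0,s,-c]]);o=np.array([.076,0,-.121])
    for r in regions_of("wrist",q):
        m=r["pixels"].astype(np.uint8)
        ct=max(cv2.findContours(m,cv2.RETR_EXTERNAL,cv2.CHAIN_APPROX_NONE)[0],key=cv2.contourArea)[:,0]
        d=np.c_[(ct[:,0]-K[0,2])/K[0,0],-(ct[:,1]-K[1,2])/K[1,1],-np.ones(len(ct))]@T.T
        w=(o+d*((h-o[2])/d[:,2])[:,None])[:,:2]*1000
        (x,y),(a,b),t=cv2.minAreaRect(w.astype(np.float32))
        if a<b: a,b,t=b,a,t+90
        print(q,round(r["score"],2),"tool xy",round(x,1),round(y,1),"size",round(a,1),round(b,1),"twist",round(np.radians((t+90)%180-90)*10,3))
E
python3 - <<'E'
from h import *
P=[]
for i in range(4):
    grab_frame("wrist"); P.append(np.r_[state()["tool_pos"],state()["joint_pos"]])
P=np.array(P);print(P.mean(0).round(4),P.std(0).round(4))
rel("wrist","plate_top",P.mean(0)[2]-.044)
p,r=tool();C=np.array(get_calibration("wrist")["pose"])
print(r.inv().apply(C[:3,3]-p).round(4),(r.as_matrix().T@C[:3,:3]).round(4).tolist())
E
```

```text
[ 5.4860e-01 -7.5000e-03  1.2010e-01 -1.4930e-01 -8.0000e-03  1.9063e+00
  1.0000e-04  1.2420e+00  1.7296e+00] [0.     0.0001 0.0001 0.0003 0.0001 0.     0.     0.     0.    ]
plate_top 0.8 tool xy 1.2 -0.0 size 130.6 61.0 twist -0.042
plate_top 0.6 tool xy -58.6 119.2 size 26.9 21.8 twist -15.708
[ 0.0754 -0.0009 -0.1208] [[-0.0, 0.956, 0.2933], [1.0, -0.0001, 0.0004], [0.0004, 0.2933, -0.956]]
```

Request:
apply_moves --targets '[{"translation": [0.01,0,0.3],"twist": -0.04,"hand": 1},{"translation": [0,0,0.26],"twist": 0,"hand": 1},{"translation": [0,0,0.15],"twist": 0,"hand": 1},{"translation": [0,0,0],"twist": 0,"hand": 1},{"translation": [0,0,0],"twist": 0,"hand": 0.5},{"translation": [0,0,0],"twist": 0,"hand": 0.5},{"translation": [0,0,0],"twist": 0,"hand": 0.5},{"translation": [0,0,0],"twist": 0,"hand": 0.5}]'

```text
time: 6.35
tool_pos: [0.5511, -0.0086, 0.0506]
tool_rot: [-0.0, 0.988, -0.152, 0.002]
contact_force: [1.0, 0.5, 6.0]
gripper_width: 0.675
grasp_force: 64.5
```

Request:
apply_moves --targets '[{"translation": [0,0,0],"twist": 0,"hand": 0.5},{"translation": [0,0,-0.1],"twist": 0,"hand": 0.5},{"translation": [0,0,-0.2],"twist": 0,"hand": 0.5},{"translation": [0,0,-0.3],"twist": 0,"hand": 0.5},{"translation": [0,0,-0.3],"twist": 0,"hand": 0.5},{"translation": [0,0,-0.3],"twist": 0,"hand": 0.5},{"translation": [0,0,0],"twist": 0,"hand": 0.5},{"translation": [0,0,0],"twist": 0,"hand": 0.5}]'

```text
time: 7.15
tool_pos: [0.5495, -0.0084, 0.169]
tool_rot: [0.0, 0.988, -0.152, 0.001]
contact_force: [-0.2, -0.0, -1.2]
gripper_width: 0.677
grasp_force: 64.4
```

```bash
python3 - <<'E'
from h import *
a=grab_frame("wrist");b=grab_frame("side")[160:340,180:420]
cv2.imwrite("pics/l1.png",np.hstack([cv2.resize(a,(480,360)),cv2.resize(b,(320,240)).repeat(1,0) if 0 else cv2.copyMakeBorder(cv2.resize(b,(320,240)),0,120,0,0,0)])[:,:,::-1])
rel("wrist","plate_top",.008); s=state();print(s["time"],s["tool_pos"],s["gripper_width"],s["grasp_force"])
go(0.4927,0.2357,0.12,-4.96)
E
```

```text
plate_top 0.94 tool xy 8.8 0.1 size 111.3 61.5 twist 0.015
plate_top 0.63 tool xy -4.4 58.7 size 27.3 25.3 twist 14.886
7.3 [ 0.54807137 -0.00820638  0.16623982] 0.6734621620469999 64.39671635627747
{"translation":[-0.21, -0.36, 0.077],"twist":-0.364}
{"translation":[-0.197, -0.367, 0.077],"twist":-0.364}
{"translation":[-0.183, -0.374, 0.077],"twist":-0.364}
{"translation":[-0.17, -0.381, 0.077],"twist":-0.364}
{"translation":[-0.156, -0.387, 0.077],"twist":-0.364}
{"translation":[-0.141, -0.392, 0.077],"twist":-0.364}
total tool shift mm [-125.9 -216.    46.6] tilt z [-3.6e-03  6.0e-04 -1.0e+00] curyaw -17.49
```

View pics/l1.png

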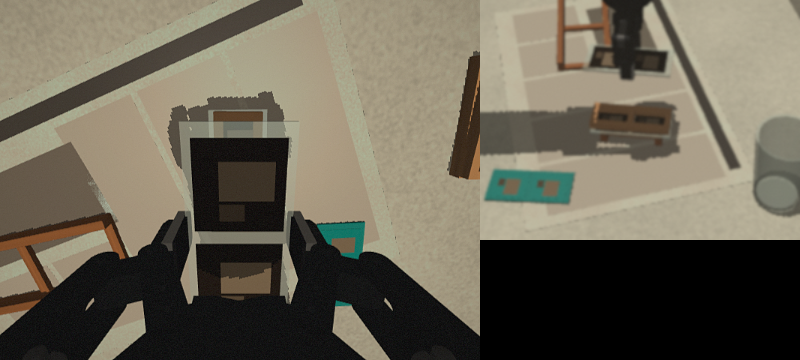

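The upper plate alone is held level between the fingers, and the spacer and lower plate remain on the stand. Carrying it to the far rack slot.

```bash
python3 - <<'E'
from h import *
go(0.5022,0.3453,0.12,-4.9,12)
E
```

```text
{"translation":[-0.125, -0.269, 0.039],"twist":-0.183}
{"translation":[-0.12, -0.272, 0.039],"twist":-0.183}
{"translation":[-0.115, -0.274, 0.039],"twist":-0.183}
{"translation":[-0.11, -0.276, 0.039],"twist":-0.183}
{"translation":[-0.105, -0.278, 0.039],"twist":-0.183}
{"translation":[-0.1, -0.28, 0.039],"twist":-0.183}
{"translation":[-0.095, -0.282, 0.039],"twist":-0.183}
{"translation":[-0.09, -0.283, 0.039],"twist":-0.183}
{"translation":[-0.084, -0.285, 0.039],"twist":-0.183}
{"translation":[-0.079, -0.286, 0.039],"twist":-0.183}
{"translation":[-0.074, -0.288, 0.039],"twist":-0.183}
{"translation":[-0.069, -0.289, 0.039],"twist":-0.183}
total tool shift mm [-149.8 -323.4   46.6] tilt z [-3.6e-03  6.0e-04 -1.0e+00] curyaw -17.49
```

Request:
apply_moves --targets '[{"translation": [-0.06,-0.13,0],"twist": -0.18,"hand": 0.5},{"translation": [-0.12,-0.27,0],"twist": -0.18,"hand": 0.5},{"translation": [-0.12,-0.27,0.04],"twist": -0.18,"hand": 0.5},{"translation": [-0.11,-0.28,0.04],"twist": -0.18,"hand": 0.5},{"translation": [-0.11,-0.28,0.04],"twist": -0.18,"hand": 0.5},{"translation": [-0.1,-0.28,0.04],"twist": -0.18,"hand": 0.5},{"translation": [-0.1,-0.28,0.04],"twist": -0.18,"hand": 0.5},{"translation": [-0.1,-0.28,0.04],"twist": -0.18,"hand": 0.5}]'

```text
time: 8.1
tool_pos: [0.517, 0.2141, 0.143]
tool_rot: [0.0, 0.997, -0.08, -0.001]
contact_force: [0.3, -1.0, -0.2]
gripper_width: 0.674
grasp_force: 64.4
```

Request:
apply_moves --targets '[{"translation": [-0.09,-0.28,0.05],"twist": -0.18,"hand": 0.5},{"translation": [-0.08,-0.29,0.05],"twist": -0.18,"hand": 0.5},{"translation": [-0.08,-0.29,0.05],"twist": -0.18,"hand": 0.5},{"translation": [-0.07,-0.29,0.05],"twist": -0.18,"hand": 0.5},{"translation": [-0.03,-0.14,0.03],"twist": -0.04,"hand": 0.5},{"translation": [0,0,0],"twist": 0,"hand": 0.5},{"translation": [0,0,0],"twist": 0,"hand": 0.5},{"translation": [0,0,0],"twist": 0,"hand": 0.5}]'

```text
time: 8.9
tool_pos: [0.5005, 0.3438, 0.1213]
tool_rot: [0.0, 0.999, -0.043, -0.0]
contact_force: [0.7, -0.3, -0.7]
gripper_width: 0.677
grasp_force: 64.4
```

```bash
python3 - <<'E'
from h import *
f=grab_frame("wrist");rect("wrist","rack",.022,0)
for i in range(3): grab_frame("wrist")
s=state();print(s["time"],s["tool_pos"],s["contact_force"])
go(0.5022,0.3453,0.050,-4.9)
cv2.imwrite("pics/r1.png",f[:,:,::-1])
E
```

```text
rack 0.62 c 492.0 231.3 size 122.7 104.5 yaw 85.22 px [497. 229.]
9.15 [0.50068455 0.34407461 0.12160028] [ 0.55021738  0.57355044 -0.78075625]
{"translation":[0.007, -0.007, 0.358],"twist":-0.004}
{"translation":[0.007, -0.007, 0.358],"twist":-0.004}
total tool shift mm [ 1.4 -1.3 71.6] tilt z [ 4.e-04  1.e-04 -1.e+00] curyaw -4.94
```

View pics/r1.png

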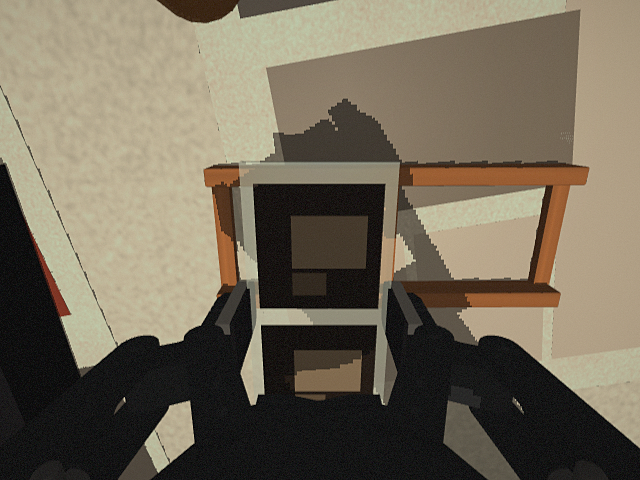

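The held plate is over the left part of the rack, parallel to it (battens at rows 175 and 295). Lowering.

Request:
apply_moves --targets '[{"translation": [0.01,-0.01,0.25],"twist": 0,"hand": 0.5},{"translation": [0,0,0.3],"twist": 0,"hand": 0.5},{"translation": [0,0,0.2],"twist": 0,"hand": 0.5},{"translation": [0,0,0.06],"twist": 0,"hand": 0.5},{"translation": [0,0,0],"twist": 0,"hand": 0.5},{"translation": [0,0,0],"twist": 0,"hand": 0.5},{"translation": [0,0,0.02],"twist": 0,"hand": 0.5},{"translation": [0,0,0],"twist": 0,"hand": 0.5}]'

```text
time: 9.95
tool_pos: [0.5021, 0.346, 0.0395]
tool_rot: [-0.0, 0.999, -0.043, 0.001]
contact_force: [-0.5, -0.3, -1.0]
gripper_width: 0.671
grasp_force: 64.4
```

Request:
apply_moves --targets '[{"translation": [0,0,0.02],"twist": 0,"hand": 0.5},{"translation": [0,0,0.01],"twist": 0,"hand": 0.5},{"translation": [0,0,0],"twist": 0,"hand": 0.5},{"translation": [0,0,0],"twist": 0,"hand": 0.5}]'

```text
time: 10.35
tool_pos: [0.5014, 0.3456, 0.0353]
tool_rot: [0.0, 0.999, -0.043, -0.0]
contact_force: [-0.2, 0.2, -0.2]
gripper_width: 0.676
grasp_force: 64.4
```

Request:
apply_moves --targets '[{"translation": [0,0,0.01],"twist": 0,"hand": 0.5},{"translation": [0,0,0.01],"twist": 0,"hand": 0.5},{"translation": [0,0,0],"twist": 0,"hand": 0.5},{"translation": [0,0,0],"twist": 0,"hand": 0.5}]'

```text
time: 10.75
tool_pos: [0.5014, 0.3456, 0.0332]
tool_rot: [0.0, 0.999, -0.043, -0.0]
contact_force: [-0.8, 0.2, -0.9]
gripper_width: 0.68
grasp_force: 64.4
```

Request:
apply_moves --targets '[{"translation": [0,0,0.01],"twist": 0,"hand": 0.5},{"translation": [0,0,0],"twist": 0,"hand": 0.5},{"translation": [0,0,0],"twist": 0,"hand": 0.5}]'

```text
time: 11.05
tool_pos: [0.5015, 0.3457, 0.0326]
tool_rot: [-0.0, 0.999, -0.043, 0.0]
contact_force: [-1.2, -0.8, 1.3]
gripper_width: 0.674
grasp_force: 64.6
```

Request:
apply_moves --targets '[{"translation": [0,0,0.01],"twist": 0,"hand": 0.5},{"translation": [0,0,0],"twist": 0,"hand": 0.5},{"translation": [0,0,0],"twist": 0,"hand": 0.5}]'

```text
time: 11.35
tool_pos: [0.5016, 0.3457, 0.0326]
tool_rot: [0.0, 0.999, -0.043, -0.0]
contact_force: [-4.4, -0.7, 7.7]
gripper_width: 0.675
grasp_force: 65.1
```

Request:
apply_moves --targets '[{"translation": [0,0,-0.01],"twist": 0,"hand": 0.5},{"translation": [0,0,0],"twist": 0,"hand": 0.75},{"translation": [0,0,0],"twist": 0,"hand": 0.85},{"translation": [0,0,0],"twist": 0,"hand": 0.9},{"translation": [0,0,0],"twist": 0,"hand": 0.9},{"translation": [0,0,-0.2],"twist": 0,"hand": 0.9},{"translation": [0,0,-0.4],"twist": 0,"hand": 0.9},{"translation": [0,0,-0.4],"twist": 0,"hand": 1}]'

```text
time: 12.15
tool_pos: [0.5006, 0.3451, 0.1321]
tool_rot: [0.001, 0.999, -0.043, -0.001]
contact_force: [0.5, -0.1, 1.0]
gripper_width: 0.998
grasp_force: 0.0
```

```bash
python3 - <<'E'
from h import *
go(0.5487,-0.0078,0.15,-17.5,10)
grab_frame("top");rect("top","plate_top",.026,0);rect("top","rack",.022,0);rect("top","spacer",.04,0)
E
```

```text
{"translation":[0.078, 0.348, -0.018],"twist":0.220}
{"translation":[0.086, 0.346, -0.018],"twist":0.220}
{"translation":[0.093, 0.344, -0.018],"twist":0.220}
{"translation":[0.101, 0.342, -0.018],"twist":0.220}
{"translation":[0.108, 0.339, -0.018],"twist":0.220}
{"translation":[0.116, 0.337, -0.018],"twist":0.220}
{"translation":[0.123, 0.334, -0.018],"twist":0.220}
{"translation":[0.13, 0.331, -0.018],"twist":0.220}
{"translation":[0.138, 0.329, -0.018],"twist":0.220}
{"translation":[0.145, 0.325, -0.018],"twist":0.220}
total tool shift mm [ 78.  347.6 -17.5] tilt z [-0.0025 -0.0013 -1.    ] curyaw -4.88
plate_top 0.85 c 544.9 341.1 size 60.3 39.0 yaw 82.29 px [193. 253.]
plate_top 0.85 c 375.8 -91.1 size 130.1 59.5 yaw -13.99 px [353. 318.]
rack 0.63 c 491.7 238.9 size 151.5 104.7 yaw 85.3 px [230. 273.]
spacer 0.96 c 546.4 -7.3 size 130.1 47.2 yaw -16.89 px [322. 253.]
```

Request:
apply_moves --targets '[{"translation": [0.09,0.43,0],"twist": 0.27,"hand": 1},{"translation": [0.1,0.43,0],"twist": 0.27,"hand": 1},{"translation": [0.11,0.43,0],"twist": 0.28,"hand": 1},{"translation": [0.12,0.42,0],"twist": 0.28,"hand": 1},{"translation": [0.13,0.42,0],"twist": 0.28,"hand": 1},{"translation": [0.14,0.42,0],"twist": 0.28,"hand": 1},{"translation": [0.15,0.41,0],"twist": 0.28,"hand": 1},{"translation": [0.15,0.41,0],"twist": 0.26,"hand": 1}]'

```text
time: 13.15
tool_pos: [0.5366, -0.0057, 0.1301]
tool_rot: [0.0, 0.988, -0.153, -0.002]
contact_force: [-0.4, -0.3, 0.6]
gripper_width: 1.003
grasp_force: 0.0
```

Request:
apply_moves --targets '[{"translation": [0,0,0],"twist": 0,"hand": 1},{"translation": [0,0,0],"twist": 0,"hand": 1},{"translation": [0,0,0],"twist": 0,"hand": 1},{"translation": [0,0,0],"twist": 0,"hand": 1}]'

```text
time: 13.55
tool_pos: [0.5375, -0.0028, 0.1315]
tool_rot: [-0.0, 0.989, -0.151, -0.001]
contact_force: [-0.4, 0.4, -0.3]
gripper_width: 1.0
grasp_force: 0.0
```

```bash
python3 - <<'E'
from h import *
grab_frame("wrist");z=state()["tool_pos"][2]
rel("wrist","spacer",z-.040);rel("wrist","plate_low",z-.026)
s=state();print(s["time"],s["tool_pos"],s["gripper_width"])
go(0.5487,-0.0078,0.05,-17.5)
E
```

```text
spacer 0.91 tool xy 10.5 0.7 size 129.8 49.0 twist 0.053
plate_low 0.73 tool xy 39.9 0.8 size 50.7 30.1 twist 0.0
13.7 [ 0.53790779 -0.003092    0.13216258] 1.0000853013891282
{"translation":[0.059, 0.006, 0.411],"twist":0.010}
{"translation":[0.059, 0.006, 0.411],"twist":0.010}
total tool shift mm [11.7  1.3 82.2] tilt z [-2.e-04  1.e-04 -1.e+00] curyaw -17.39
```

Request:
apply_moves --targets '[{"translation": [0.1,0.01,0.3],"twist": 0.05,"hand": 1},{"translation": [0,0,0.3],"twist": 0,"hand": 1},{"translation": [0,0,0.18],"twist": 0,"hand": 0.9},{"translation": [0,0,0.05],"twist": 0,"hand": 0.9},{"translation": [0,0,0],"twist": 0,"hand": 0.8},{"translation": [0,0,0],"twist": 0,"hand": 0.4},{"translation": [0,0,0],"twist": 0,"hand": 0.4},{"translation": [0,0,0],"twist": 0,"hand": 0.4}]'

```text
time: 14.5
tool_pos: [0.5488, -0.0082, 0.0514]
tool_rot: [-0.0, 0.988, -0.154, 0.002]
contact_force: [0.6, 0.5, 3.3]
gripper_width: 0.542
grasp_force: 61.9
```

Request:
apply_moves --targets '[{"translation": [0,0,0],"twist": 0,"hand": 0.4},{"translation": [0,0,0],"twist": 0,"hand": 0.4}]'

```text
time: 14.7
tool_pos: [0.5489, -0.0082, 0.0514]
tool_rot: [-0.0, 0.988, -0.154, 0.002]
contact_force: [0.1, 1.3, 6.3]
gripper_width: 0.54
grasp_force: 62.0
```

Request:
apply_moves --targets '[{"translation": [0,0,-0.1],"twist": 0,"hand": 0.4},{"translation": [0,0,-0.2],"twist": 0,"hand": 0.4},{"translation": [0,0,-0.3],"twist": 0,"hand": 0.4},{"translation": [0,0,-0.3],"twist": 0,"hand": 0.4},{"translation": [0,0,-0.1],"twist": 0,"hand": 0.4},{"translation": [0,0,0],"twist": 0,"hand": 0.4},{"translation": [0,0,0],"twist": 0,"hand": 0.4}]'

```text
time: 15.4
tool_pos: [0.5465, -0.008, 0.148]
tool_rot: [0.0, 0.988, -0.155, -0.001]
contact_force: [-1.3, 0.9, -1.4]
gripper_width: 0.541
grasp_force: 61.5
```

```bash
python3 - <<'E'
from h import *
a=grab_frame("side");cv2.imwrite("pics/s2.png",cv2.resize(a[100:400,180:450],None,fx=2,fy=2)[:,:,::-1])
rect("side","plate_low",.026,0)
s=state();print(s["time"],s["tool_pos"],s["gripper_width"])
go(0.5181,-0.2844,0.150,-16.3,8)
E
```

```text
plate_low 0.75 c 485.8 -308.5 size 74.8 13.3 yaw -10.84 px [286. 379.]
plate_low 0.73 c 546.1 -6.3 size 131.9 66.7 yaw -16.66 px [294. 252.]
15.5 [ 0.54591881 -0.00790541  0.14704479] 0.5455345559360035
{"translation":[0.072, 0.34, -0.004],"twist":-0.032}
{"translation":[0.071, 0.34, -0.004],"twist":-0.032}
{"translation":[0.07, 0.34, -0.004],"twist":-0.032}
{"translation":[0.069, 0.34, -0.004],"twist":-0.032}
{"translation":[0.068, 0.341, -0.004],"twist":-0.032}
{"translation":[0.067, 0.341, -0.004],"twist":-0.032}
{"translation":[0.066, 0.341, -0.004],"twist":-0.032}
{"translation":[0.065, 0.341, -0.004],"twist":-0.032}
total tool shift mm [ 57.9 271.8  -3. ] tilt z [-3.7e-03  6.0e-04 -1.0e+00] curyaw -17.78
```

View pics/s2.png

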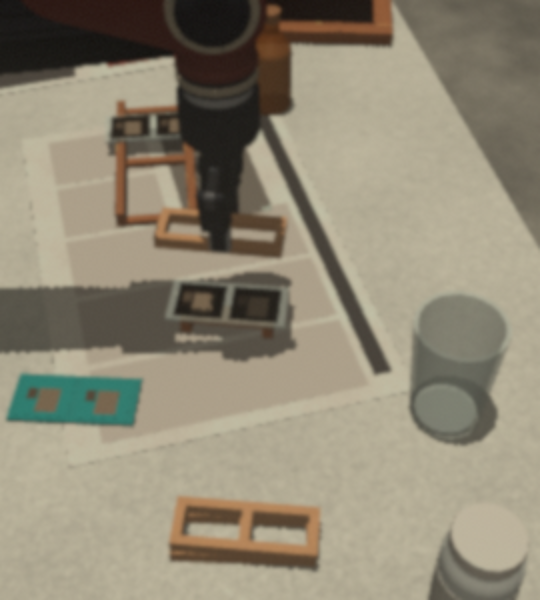

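The spacer is held alone. Plate 1 lies on the rack at (145,130), the lower plate stayed on the stand at (230,303), and the pile is at (245,530). I'll stop 110 mm short of the pile to measure it at rest.

Request:
apply_moves --targets '[{"translation": [0.1,0.15,0],"twist": -0.05,"hand": 0.4},{"translation": [0.12,0.3,0],"twist": -0.05,"hand": 0.4},{"translation": [0.12,0.37,0],"twist": -0.05,"hand": 0.4},{"translation": [0.12,0.38,0],"twist": -0.05,"hand": 0.4},{"translation": [0.12,0.38,0],"twist": -0.05,"hand": 0.4},{"translation": [0,0.04,0],"twist": 0,"hand": 0.4},{"translation": [0,0,0],"twist": 0,"hand": 0.4},{"translation": [0,0,0],"twist": 0,"hand": 0.4}]'

```text
time: 16.3
tool_pos: [0.5545, -0.1791, 0.148]
tool_rot: [-0.001, 0.99, -0.142, -0.001]
contact_force: [-1.0, 0.3, 0.1]
gripper_width: 0.538
grasp_force: 61.6
```

Request:
apply_moves --targets '[{"translation": [0,0,0],"twist": 0,"hand": 0.4},{"translation": [0,0,0],"twist": 0,"hand": 0.4},{"translation": [0,0,0],"twist": 0,"hand": 0.4}]'

```text
time: 16.6
tool_pos: [0.5552, -0.1792, 0.1493]
tool_rot: [-0.0, 0.99, -0.142, 0.0]
contact_force: [0.1, -0.2, -0.1]
gripper_width: 0.534
grasp_force: 61.6
```

```bash
python3 - <<'E'
from h import *
grab_frame("wrist");z=state()["tool_pos"][2]
rel("wrist","pile_top",z-.028)
rel("wrist","pile_top",z-(z-.0514+.040))
s=state();print(s["time"],s["tool_pos"],s["gripper_width"])
go(0.5181,-0.2844,0.150,-16.3,5)
E
```

```text
pile_top 0.89 tool xy 38.0 205.9 size 54.5 51.1 twist 11.856
pile_top 0.71 tool xy -4.0 108.5 size 131.5 54.5 twist -0.025
pile_top 0.89 tool xy 55.2 112.4 size 29.8 27.9 twist 11.856
pile_top 0.71 tool xy 32.3 59.3 size 71.8 29.7 twist -0.025
16.75 [ 0.55516414 -0.17970224  0.14940173] 0.5376997779761068
{"translation":[-0.012, 0.222, -0.001],"twist":-0.000}
{"translation":[-0.012, 0.222, -0.001],"twist":-0.000}
{"translation":[-0.012, 0.222, -0.001],"twist":-0.000}
{"translation":[-0.012, 0.222, -0.001],"twist":-0.000}
{"translation":[-0.012, 0.222, -0.001],"twist":-0.000}
total tool shift mm [ -6.2 110.9  -0.6] tilt z [ 2.e-04 -1.e-04 -1.e+00] curyaw -16.31
```

Request:
apply_moves --targets '[{"translation": [-0.015,0.2,0],"twist": -0.02,"hand": 0.4},{"translation": [-0.02,0.35,0],"twist": 0,"hand": 0.4},{"translation": [-0.01,0.35,0],"twist": 0,"hand": 0.4},{"translation": [-0.01,0.21,0.1],"twist": 0,"hand": 0.4},{"translation": [0,0,0.3],"twist": 0,"hand": 0.4},{"translation": [0,0,0.3],"twist": 0,"hand": 0.4},{"translation": [0,0,0.1],"twist": 0,"hand": 0.4},{"translation": [0,0,0],"twist": 0,"hand": 0.4}]'

```text
time: 17.55
tool_pos: [0.5175, -0.2841, 0.0673]
tool_rot: [-0.001, 0.99, -0.141, -0.002]
contact_force: [0.3, 0.1, 0.5]
gripper_width: 0.54
grasp_force: 61.6
```

Request:
apply_moves --targets '[{"translation": [0,0,0],"twist": 0,"hand": 0.4},{"translation": [0,0,0],"twist": 0,"hand": 0.4},{"translation": [0,0,0.03],"twist": 0,"hand": 0.4},{"translation": [0,0,0],"twist": 0,"hand": 0.4},{"translation": [0,0,0],"twist": 0,"hand": 0.4}]'

```text
time: 18.05
tool_pos: [0.5189, -0.2851, 0.0667]
tool_rot: [0.0, 0.99, -0.141, 0.0]
contact_force: [0.1, 0.6, -0.5]
gripper_width: 0.54
grasp_force: 61.6
```

```bash
python3 - <<'E'
from h import *
a=grab_frame("wrist");s=state();z=s["tool_pos"][2];print(s["time"],s["tool_pos"],s["contact_force"])
rel("wrist","spacer",z-.042-(z-.0534))
go(.5166,-.2847,.0534,-16.3)
b=grab_frame("side")
cv2.imwrite("pics/p1.png",np.hstack([cv2.resize(a[100:480,130:510],(400,400)),cv2.resize(b[310:410,240:365],(400,320)) if 0 else cv2.resize(b[300:400,250:350],(400,400))])[:,:,::-1])
E
```

```text
18.1 [ 0.51885161 -0.28510632  0.066574  ] [-0.01733956  0.37446448 -0.31086501]
spacer 0.77 tool xy 7.3 -0.1 size 113.6 48.3 twist 0.003
{"translation":[-0.023, 0.002, 0.131],"twist":0.013}
total tool shift mm [-2.3  0.2 13.1] tilt z [ 2.e-04 -2.e-04 -1.e+00] curyaw -16.22
```

Request:
apply_moves --targets '[{"translation": [0,0,0.06],"twist": 0,"hand": 0.4},{"translation": [0,0,0.05],"twist": 0,"hand": 0.4},{"translation": [0,0,0],"twist": 0,"hand": 0.4},{"translation": [0,0,0],"twist": 0,"hand": 0.4},{"translation": [0,0,0.01],"twist": 0,"hand": 0.4},{"translation": [0,0,0],"twist": 0,"hand": 0.4},{"translation": [0,0,0],"twist": 0,"hand": 0.4}]'

```text
time: 18.9
tool_pos: [0.5188, -0.2851, 0.0544]
tool_rot: [0.0, 0.99, -0.141, 0.0]
contact_force: [-0.1, -0.1, -0.4]
gripper_width: 0.54
grasp_force: 61.6
```

Request:
apply_moves --targets '[{"translation": [0,0,0.01],"twist": 0,"hand": 0.4},{"translation": [0,0,0],"twist": 0,"hand": 0.4},{"translation": [0,0,0],"twist": 0,"hand": 0.4}]'

```text
time: 19.2
tool_pos: [0.5189, -0.2852, 0.0535]
tool_rot: [0.0, 0.99, -0.141, 0.0]
contact_force: [-0.0, 0.3, -0.4]
gripper_width: 0.541
grasp_force: 61.7
```

Request:
apply_moves --targets '[{"translation": [0,0,0.01],"twist": 0,"hand": 0.4},{"translation": [0,0,0],"twist": 0,"hand": 0.4},{"translation": [0,0,0],"twist": 0,"hand": 0.4}]'

```text
time: 19.5
tool_pos: [0.5189, -0.2853, 0.0535]
tool_rot: [0.0, 0.99, -0.141, -0.0]
contact_force: [-2.2, 2.3, 5.5]
gripper_width: 0.539
grasp_force: 62.3
```

Contact made; releasing, then a look from above.

Request:
apply_moves --targets '[{"translation": [0,0,-0.01],"twist": 0,"hand": 0.55},{"translation": [0,0,0],"twist": 0,"hand": 0.65},{"translation": [0,0,0],"twist": 0,"hand": 0.75},{"translation": [0,0,0],"twist": 0,"hand": 0.8},{"translation": [0,0,-0.2],"twist": 0,"hand": 0.9},{"translation": [0,0,-0.4],"twist": 0,"hand": 1},{"translation": [-0.1,0,-0.4],"twist": 0,"hand": 1},{"translation": [-0.2,0,-0.1],"twist": 0,"hand": 1}]'

```text
time: 20.3
tool_pos: [0.4926, -0.2786, 0.1693]
tool_rot: [0.002, 0.99, -0.141, 0.004]
contact_force: [0.5, 0.0, 0.1]
gripper_width: 1.003
grasp_force: 0.0
```

Request:
apply_moves --targets '[{"translation": [0,0,0],"twist": 0,"hand": 1},{"translation": [0,0,0],"twist": 0,"hand": 1},{"translation": [0,0,0],"twist": 0,"hand": 1}]'

```text
time: 20.6
tool_pos: [0.4896, -0.2763, 0.1616]
tool_rot: [-0.001, 0.99, -0.141, -0.001]
contact_force: [0.3, -0.8, 1.3]
gripper_width: 1.002
grasp_force: 0.0
```

```bash
python3 - <<'E'
from h import *
a=grab_frame("wrist");s=state();z=s["tool_pos"][2];print(s["time"],s["tool_pos"])
rel("wrist","spacer",z-.042);rel("wrist","pile_top",z-.028);rel("wrist","pile_low",z-.014)
b=grab_frame("side")
for q in ["spacer","pile_top"]:rect("side",q,.042,0)
cv2.imwrite("pics/p2.png",np.hstack([cv2.resize(a[60:300,200:440],(400,400),interpolation=2),cv2.resize(b[310:410,250:350],(400,400),interpolation=2)])[:,:,::-1])
go(0.5487,-0.0078,0.135,-17.5,8)
E
```

```text
20.65 [ 0.48962284 -0.27630258  0.16143399]
spacer 0.85 tool xy 29.2 0.4 size 130.6 48.6 twist 0.077
pile_top 0.82 tool xy -3.0 0.8 size 47.6 29.1 twist 0.162
pile_top 0.66 tool xy 85.9 139.4 size 128.7 47.9 twist 11.827
pile_low 0.8 tool xy 61.9 12.5 size 46.6 3.8 twist -0.16
spacer 0.63 c 514.4 -287.1 size 132.5 58.5 yaw -17.0 px [300. 361.]
pile_top 0.86 c 524.7 -442.6 size 106.4 47.9 yaw -83.42 px [326. 450.]
pile_top 0.78 c 541.4 -287.4 size 36.7 5.5 yaw -17.33 px [316. 358.]
pile_top 0.56 c 762.6 -145.8 size 203.1 99.9 yaw 67.52 px [407. 281.]
{"translation":[-0.023, -0.343, 0.035],"twist":0.028}
{"translation":[-0.024, -0.343, 0.035],"twist":0.028}
{"translation":[-0.025, -0.343, 0.035],"twist":0.028}
{"translation":[-0.026, -0.343, 0.035],"twist":0.028}
{"translation":[-0.027, -0.343, 0.035],"twist":0.028}
{"translation":[-0.028, -0.343, 0.035],"twist":0.028}
{"translation":[-0.029, -0.343, 0.035],"twist":0.028}
{"translation":[-0.03, -0.343, 0.035],"twist":0.028}
total tool shift mm [ -18.7 -274.5   27.9] tilt z [-7.e-04  5.e-04 -1.e+00] curyaw -16.22
```

View pics/p2.png

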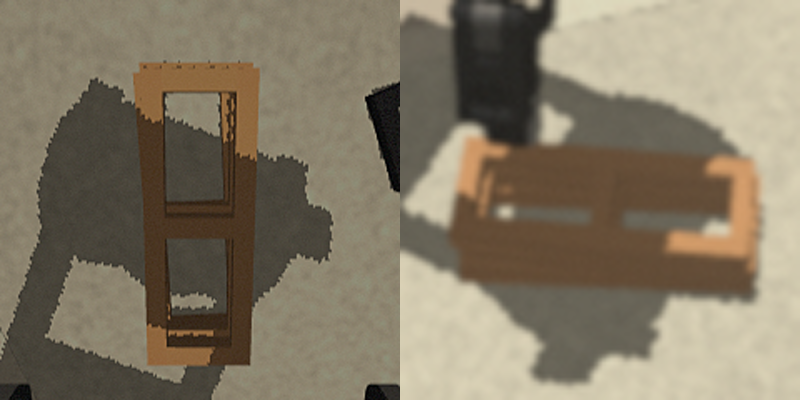

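The spacer sits flush on the pile in both views (left, from above at (200,210); right, from the side at (610,215)), within about a millimetre. Now the lower plate.

Request:
apply_moves --targets '[{"translation": [-0.01,-0.34,0.03],"twist": 0.03,"hand": 1},{"translation": [-0.01,-0.34,0.03],"twist": 0.03,"hand": 1},{"translation": [-0.01,-0.34,0.03],"twist": 0.03,"hand": 1},{"translation": [-0.02,-0.34,0.03],"twist": 0.03,"hand": 1},{"translation": [-0.02,-0.34,0.04],"twist": 0.03,"hand": 1},{"translation": [-0.02,-0.34,0.04],"twist": 0.03,"hand": 1},{"translation": [-0.02,-0.34,0.04],"twist": 0.03,"hand": 1},{"translation": [-0.02,-0.34,0.04],"twist": 0.02,"hand": 1}]'

```text
time: 21.75
tool_pos: [0.5565, -0.0112, 0.1352]
tool_rot: [0.0, 0.988, -0.153, 0.0]
contact_force: [0.2, 0.1, -0.3]
gripper_width: 0.997
grasp_force: 0.0
```

Request:
apply_moves --targets '[{"translation": [0,0,0],"twist": 0,"hand": 1},{"translation": [0,0,0],"twist": 0,"hand": 1},{"translation": [0,0,0],"twist": 0,"hand": 1},{"translation": [0,0,0],"twist": 0,"hand": 1}]'

```text
time: 22.15
tool_pos: [0.5563, -0.0137, 0.1355]
tool_rot: [0.0, 0.988, -0.153, 0.0]
contact_force: [-0.4, 0.3, -0.0]
gripper_width: 1.001
grasp_force: 0.0
```

```bash
python3 - <<'E'
from h import *
grab_frame("wrist");z=state()["tool_pos"][2]
rel("wrist","plate_low",z-.026)
s=state();print(s["time"],s["tool_pos"],s["gripper_width"])
go(0.5487,-0.0078,0.036,-17.5)
E
```

```text
plate_low 0.94 tool xy -9.2 -3.6 size 131.0 61.2 twist -0.165
22.25 [ 0.55625267 -0.01355928  0.13549679] 0.9998975274476322
{"translation":[-0.03, -0.011, 0.332],"twist":-0.008}
{"translation":[-0.03, -0.011, 0.332],"twist":-0.008}
{"translation":[-0.03, -0.011, 0.332],"twist":-0.008}
total tool shift mm [-9.  -3.2 99.5] tilt z [ 3.e-04 -2.e-04 -1.e+00] curyaw -17.63
```

Request:
apply_moves --targets '[{"translation": [-0.09,-0.035,0.3],"twist": -0.12,"hand": 1},{"translation": [0,0,0.35],"twist": 0,"hand": 1},{"translation": [0,0,0.27],"twist": 0,"hand": 1},{"translation": [0,0,0.1],"twist": 0,"hand": 0.95},{"translation": [0,0,0],"twist": 0,"hand": 0.9},{"translation": [0,0,0],"twist": 0,"hand": 0.8},{"translation": [0,0,0],"twist": 0,"hand": 0.5},{"translation": [0,0,0],"twist": 0,"hand": 0.5}]'

```text
time: 23.05
tool_pos: [0.5508, -0.0069, 0.036]
tool_rot: [0.0, 0.989, -0.147, 0.002]
contact_force: [-0.8, -0.8, 4.9]
gripper_width: 0.676
grasp_force: 64.3
```

Request:
apply_moves --targets '[{"translation": [0,0,0],"twist": 0,"hand": 0.5},{"translation": [0,0,0],"twist": 0,"hand": 0.5}]'

```text
time: 23.25
tool_pos: [0.5508, -0.0069, 0.036]
tool_rot: [0.0, 0.989, -0.147, 0.002]
contact_force: [-1.4, -1.1, 6.4]
gripper_width: 0.679
grasp_force: 64.4
```

Request:
apply_moves --targets '[{"translation": [0,0,-0.1],"twist": 0,"hand": 0.5},{"translation": [0,0,-0.2],"twist": 0,"hand": 0.5},{"translation": [0,0,-0.3],"twist": 0,"hand": 0.5},{"translation": [0,0,-0.3],"twist": 0,"hand": 0.5},{"translation": [0,0,-0.2],"twist": 0,"hand": 0.5},{"translation": [0,0,0],"twist": 0,"hand": 0.5},{"translation": [0,0,0],"twist": 0,"hand": 0.5},{"translation": [0,0,0],"twist": 0,"hand": 0.5}]'

```text
time: 24.05
tool_pos: [0.5475, -0.0063, 0.1415]
tool_rot: [-0.0, 0.989, -0.147, -0.002]
contact_force: [0.0, 0.2, -1.9]
gripper_width: 0.672
grasp_force: 64.4
```

```bash
python3 - <<'E'
from h import *
grab_frame("wrist");rel("wrist","plate_low",.010)
s=state();print(s["time"],s["tool_pos"],s["gripper_width"])
go(0.4927,0.2357,0.14,-4.9,8)
E
```

```text
plate_low 0.7 tool xy 7.5 -0.0 size 111.3 60.1 twist -0.029
plate_low 0.2 tool xy 41.1 126.5 size 24.5 4.3 twist -2.689
24.15 [ 0.54753968 -0.00638001  0.14132335] 0.6729628141167858
{"translation":[-0.153, -0.27, 0.002],"twist":-0.261}
{"translation":[-0.146, -0.274, 0.002],"twist":-0.261}
{"translation":[-0.139, -0.277, 0.002],"twist":-0.261}
{"translation":[-0.132, -0.281, 0.002],"twist":-0.261}
{"translation":[-0.124, -0.284, 0.002],"twist":-0.261}
{"translation":[-0.117, -0.287, 0.002],"twist":-0.261}
{"translation":[-0.109, -0.29, 0.002],"twist":-0.261}
{"translation":[-0.102, -0.293, 0.002],"twist":-0.261}
total tool shift mm [-122.7 -215.8    1.6] tilt z [-3.4e-03  5.0e-04 -1.0e+00] curyaw -16.86
```

Request:
apply_moves --targets '[{"translation": [-0.07,-0.13,0],"twist": -0.2,"hand": 0.5},{"translation": [-0.15,-0.27,0],"twist": -0.26,"hand": 0.5},{"translation": [-0.15,-0.27,0],"twist": -0.26,"hand": 0.5},{"translation": [-0.14,-0.28,0],"twist": -0.26,"hand": 0.5},{"translation": [-0.13,-0.28,0],"twist": -0.26,"hand": 0.5},{"translation": [-0.12,-0.28,0],"twist": -0.26,"hand": 0.5},{"translation": [-0.12,-0.28,0],"twist": -0.26,"hand": 0.5},{"translation": [-0.11,-0.28,0],"twist": -0.26,"hand": 0.5}]'

```text
time: 24.95
tool_pos: [0.492, 0.2183, 0.1426]
tool_rot: [-0.0, 0.999, -0.045, -0.001]
contact_force: [0.1, 1.1, -1.2]
gripper_width: 0.672
grasp_force: 64.3
```

Request:
apply_moves --targets '[{"translation": [0,-0.14,0],"twist": -0.07,"hand": 0.5},{"translation": [0,0,0],"twist": 0,"hand": 0.5},{"translation": [0,0,0],"twist": 0,"hand": 0.5},{"translation": [0,0,0],"twist": 0,"hand": 0.5},{"translation": [0,0,0],"twist": 0,"hand": 0.5},{"translation": [0,0,0],"twist": 0,"hand": 0.5}]'

```text
time: 25.55
tool_pos: [0.4949, 0.2296, 0.1433]
tool_rot: [0.0, 0.999, -0.043, -0.0]
contact_force: [-0.7, 1.2, -0.8]
gripper_width: 0.672
grasp_force: 64.4
```

```bash
python3 - <<'E'
from h import *
grab_frame("wrist");s=state();z=s["tool_pos"][2];print(s["time"],s["tool_pos"])
rel("wrist","plate_top",z-.026);rel("wrist","plate_top",.010);rel("wrist","rack",z-.022)
go(0.4946,0.2355,0.042,-4.9)
E
```

```text
25.6 [0.49494247 0.22968891 0.14333636]
plate_top 0.81 tool xy -4.3 -115.7 size 131.3 62.9 twist -0.007
plate_top 0.81 tool xy 31.9 -63.6 size 72.2 34.6 twist -0.007
rack 0.85 tool xy -2.5 -168.8 size 103.6 39.8 twist -0.027
{"translation":[-0.002, -0.018, 0.338],"twist":-0.001}
{"translation":[-0.002, -0.018, 0.338],"twist":-0.001}
{"translation":[-0.002, -0.018, 0.338],"twist":-0.001}
total tool shift mm [ -0.7  -5.4 101.3] tilt z [ 1.e-04  0.e+00 -1.e+00] curyaw -4.91
```

Request:
apply_moves --targets '[{"translation": [-0.01,-0.05,0.2],"twist": -0.01,"hand": 0.5},{"translation": [0,0,0.3],"twist": 0,"hand": 0.5},{"translation": [0,0,0.3],"twist": 0,"hand": 0.5},{"translation": [0,0,0.18],"twist": 0,"hand": 0.5},{"translation": [0,0,0.05],"twist": 0,"hand": 0.5},{"translation": [0,0,0],"twist": 0,"hand": 0.5},{"translation": [0,0,0],"twist": 0,"hand": 0.5},{"translation": [0,0,0],"twist": 0,"hand": 0.5}]'

```text
time: 26.55
tool_pos: [0.4954, 0.2358, 0.042]
tool_rot: [-0.001, 0.999, -0.042, 0.001]
contact_force: [-0.5, 0.7, -0.9]
gripper_width: 0.675
grasp_force: 64.3
```

Request:
apply_moves --targets '[{"translation": [0,0,0.01],"twist": 0,"hand": 0.5},{"translation": [0,0,0.01],"twist": 0,"hand": 0.5},{"translation": [0,0,0],"twist": 0,"hand": 0.5},{"translation": [0,0,0],"twist": 0,"hand": 0.5}]'

```text
time: 26.95
tool_pos: [0.4941, 0.2354, 0.0384]
tool_rot: [-0.0, 0.999, -0.042, 0.0]
contact_force: [-0.1, -0.7, -0.2]
gripper_width: 0.672
grasp_force: 64.3
```

Request:
apply_moves --targets '[{"translation": [0,0,0.01],"twist": 0,"hand": 0.5},{"translation": [0,0,0.01],"twist": 0,"hand": 0.5},{"translation": [0,0,0],"twist": 0,"hand": 0.5},{"translation": [0,0,0],"twist": 0,"hand": 0.5},{"translation": [0,0,0],"twist": 0,"hand": 0.5}]'

```text
time: 27.45
tool_pos: [0.4941, 0.2354, 0.0363]
tool_rot: [0.0, 0.999, -0.042, -0.0]
contact_force: [0.3, -0.8, 1.1]
gripper_width: 0.674
grasp_force: 64.4
```

Request:
apply_moves --targets '[{"translation": [0,0,0.01],"twist": 0,"hand": 0.5},{"translation": [0,0,0],"twist": 0,"hand": 0.5},{"translation": [0,0,0],"twist": 0,"hand": 0.5}]'

```text
time: 27.75
tool_pos: [0.4943, 0.2355, 0.036]
tool_rot: [0.0, 0.999, -0.042, -0.0]
contact_force: [-3.5, -1.1, 6.0]
gripper_width: 0.675
grasp_force: 64.9
```

Contact; release and retreat.

Request:
apply_moves --targets '[{"translation": [0,0,-0.01],"twist": 0,"hand": 0.5},{"translation": [0,0,0],"twist": 0,"hand": 0.75},{"translation": [0,0,0],"twist": 0,"hand": 0.85},{"translation": [0,0,0],"twist": 0,"hand": 0.9},{"translation": [0,0,0],"twist": 0,"hand": 0.9},{"translation": [0,0,-0.2],"twist": 0,"hand": 0.9},{"translation": [0,0,-0.4],"twist": 0,"hand": 0.9},{"translation": [0,0,-0.4],"twist": 0,"hand": 1}]'

```text
time: 28.55
tool_pos: [0.4933, 0.2351, 0.1363]
tool_rot: [0.0, 0.999, -0.042, -0.001]
contact_force: [0.5, 0.6, 0.1]
gripper_width: 0.998
grasp_force: 0.0
```

Request:
apply_moves --targets '[{"translation": [-0.2,-0.2,-0.3],"twist": 0,"hand": 1},{"translation": [-0.3,-0.3,-0.3],"twist": 0,"hand": 1},{"translation": [0,0,-0.1],"twist": 0,"hand": 1},{"translation": [0,0,0],"twist": 0,"hand": 1},{"translation": [0,0,0],"twist": 0,"hand": 1},{"translation": [0,0,0],"twist": 0,"hand": 1},{"translation": [0,0,0],"twist": 0,"hand": 1},{"translation": [0,0,0],"twist": 0,"hand": 1}]'

```text
time: 29.35
tool_pos: [0.4495, 0.2875, 0.2039]
tool_rot: [0.0, 0.999, -0.043, -0.001]
contact_force: [-0.5, 0.1, -0.2]
gripper_width: 1.003
grasp_force: 0.0
```

```bash
python3 - <<'E'
from h import *
grab_frame("wrist");s=state();z=s["tool_pos"][2];print(s["time"],s["tool_pos"])
rel("wrist","plate_top",z-.026);rel("wrist","rack",z-.022)
grab_frame("side");rect("side","plate_top",.026,0);rect("side","spacer",.042,0)
E
```

```text
29.4 [0.44951711 0.28767486 0.20420648]
rack 0.73 tool xy 47.0 -7.7 size 104.3 53.6 twist 0.0
plate_top 0.94 c 375.7 -110.7 size 125.9 60.9 yaw -14.13 px [218. 300.]
plate_top 0.9 c 499.3 344.7 size 128.5 73.1 yaw -0.5 px [256. 163.]
spacer 0.87 c 514.4 -286.5 size 129.8 57.5 yaw -16.2 px [300. 361.]
```

```bash
python3 - <<'E'
from h import *
for i in range(2):
    grab_frame("wrist");z=state()["tool_pos"][2]
    rel("wrist","plate_top",z-.026);rel("wrist","plate_low",z-.026);rel("wrist","rack",z-.022)
E
```

```text
plate_top 0.56 tool xy 47.0 -61.7 size 130.1 62.0 twist 0.033
plate_low 0.58 tool xy 46.6 48.6 size 131.1 60.8 twist -0.05
rack 0.64 tool xy 47.0 -6.4 size 102.9 50.9 twist 0.026
plate_top 0.61 tool xy 46.7 -61.5 size 129.2 60.4 twist 0.025
plate_top 0.28 tool xy 98.2 247.0 size 67.1 38.4 twist -2.689
plate_low 0.6 tool xy 46.6 49.1 size 131.0 61.8 twist 0.05
rack 0.9 tool xy 47.1 -5.9 size 101.2 50.4 twist 0.0
```

Both plates are centred on the rack to within about 0.5 mm and 0.3°, 110 mm apart. Handing in.

```bash
python3 -c "
from plant import *
print(job_done())"
```

```text
the job is handed in; nothing more can be done
None
```

Both glass plates lie square and level across the rack battens, 110 mm apart. The spacer frame is squared on the pile to within about 1 mm. The job is handed in at about 30 s on the robot's clock; the verdict isn't shown.

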